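# Sweep the scrap transformers into the dustpan

## Task

Sweep the three desoldered transformers (the small square blocks lying with their two rows of pins up) across the repair mat into the dustpan, far enough that each lies wholly inside, past the sloping rubber lip. Push them lightly along the surface with the fingers - do not grip or lift them - and leave the capacitor and heat sink that stand among them, and everything else on the bench, where they are.

Things in the scene. Friction and masses are not known exactly. Their poses are not given: they have to be found in the camera images.
- transformer_a_center (a point): one of three alike desoldered flyback transformers, lying loose on its back on the mat with its two rows of five short pins pointing up: a near-square block 30 x 28 mm and 20 mm high (24 mm with pins), dark ferrite core, cream taped winding showing between two black pin rails; 36 to 59 g. The point is its centre, 10 mm above its underside; x and y of its frame run along its 30 and 28 mm sides. Its sides start within 0.7 rad of the pan's
- transformer_b_center (a point): one of three alike desoldered flyback transformers, lying loose on its back on the mat with its two rows of five short pins pointing up: a near-square block 30 x 28 mm and 20 mm high (24 mm with pins), dark ferrite core, cream taped winding showing between two black pin rails; 36 to 59 g. The point is its centre, 10 mm above its underside; x and y of its frame run along its 30 and 28 mm sides. Its sides start within 0.7 rad of the pan's
- transformer_c_center (a point): one of three alike desoldered flyback transformers, lying loose on its back on the mat with its two rows of five short pins pointing up: a near-square block 30 x 28 mm and 20 mm high (24 mm with pins), dark ferrite core, cream taped winding showing between two black pin rails; 36 to 59 g. The point is its centre, 10 mm above its underside; x and y of its frame run along its 30 and 28 mm sides. Its sides start within 0.7 rad of the pan's
- dustpan: sheet-steel dustpan, fixed. Origin: middle of the mouth's front edge, level with the mat's top. Its x axis points into the pan, y across, z up. 294 mm between side walls (3 mm thick, rising evenly from 14 mm at the mouth to 55 mm at the back); x = 0 to 30 mm is a rubber lip sloping up from mat level to 3 mm, then a flat floor 3 mm above the mat up to the back wall; handle behind, to x = 312 mm
- dustpan_back (a point): middle of the dustpan floor's rear edge, at the foot of the back wall, 185 mm in from the mouth's front edge and 3 mm above the mat; a hood covers the last 45 mm before it. Axes as the dustpan's
- mat: grey repair mat, 420 x 560 mm, 3 mm thick, fixed, under the dustpan and parts; origin at the centre of its underside. Transformers, capacitor and heat sink lie in five side-by-side lanes about 52 mm apart that run straight into the pan, along the pan's x axis; each starts with its centre 80 to 210 mm from the mouth and has nothing else in its lane
- capacitor: bystander among the transformers, loose: grey cylinder 22 mm across and 35 mm high, standing on end, two small tabs on top (to 40 mm); origin at the centre of its underside
- heatsink: bystander among the transformers, loose: finned aluminium heat sink standing upright, 17 x 24 mm, 25 mm high, five fins towards +x; origin at the centre of its underside
- solder_spool: bystander, loose: solder spool standing on a flange, 56 mm across, 38 mm high, at the mat's far corner away from the dustpan; origin at the centre of its underside
- screwdriver: bystander, loose: screwdriver 190 mm long lying along the mat's edge on the side away from the robot; origin at mid-length, underneath
- tweezers: bystander, loose: steel tweezers 130 mm long, 9 mm high, lying along the mat's edge nearest the robot; origin near mid-length, underneath
Not all that is in view belongs to the job. What is shaped like the part that bears transformer_b_center but orange is not meant. Leave any orange look-alike of the part that bears transformer_c_center alone.

How it is judged (in metres and radians):
At the end, for the whole second after the job is handed in: All three transformers lie at rest in the dustpan, each centre at least 42 mm inside the mouth's front edge, between the side walls and in front of the back wall, no higher than 30 mm above the mat; capacitor and heat sink within 15 mm, the other bystanders within 20 mm of where they were (x of transformer_a_center in the frame of dustpan between 0.042 and 0.185 m and y of transformer_a_center in the frame of dustpan between -0.147 and 0.147 m and z of each of transformer_a_center, transformer_b_center, transformer_c_center in the frame of dustpan below 0.03 m and linear speed of each of transformer_a, transformer_b, transformer_c below 0.02 m/s and x of transformer_b_center in the frame of dustpan between 0.042 and 0.185 m and y of transformer_b_center in the frame of dustpan between -0.147 and 0.147 m and x of transformer_c_center in the frame of dustpan between 0.042 and 0.185 m and y of transformer_c_center in the frame of dustpan between -0.147 and 0.147 m and distance of each of capacitor, heatsink from where it was at the start of the episode below 0.015 m and distance of each of solder_spool, screwdriver, tweezers from where it was at the start of the episode below 0.02 m); the robot touches nothing.
It fails at once if a transformer is lifted (its centre over 38 mm above the bench, 25 mm higher than where it lay) (height (world z) of any of transformer_a_center, transformer_b_center, transformer_c_center above 0.038 m).
It fails at once if a transformer is gripped, or pressed with more than 15 N (contact force between the fingers and transformer_a above 15 N or contact force between the fingers and transformer_b above 15 N or contact force between the fingers and transformer_c above 15 N).
It fails at once if the capacitor or the heat sink is moved by more than 15 mm or knocked over (distance of any of capacitor, heatsink from where it was at the start of the episode above 0.015 m or angle between any of capacitor, heatsink's own z axis and vertical above 0.5 rad).
It fails at once if the solder spool, screwdriver or tweezers is moved by more than 20 mm (distance of any of solder_spool, screwdriver, tweezers from where it was at the start of the episode above 0.02 m).
It also fails if it takes over 64 s, if anything falls off the work surface, if the arm or the gripper's body presses on something with over 40 N, if the wrist force passes 120 N, or if a joint passes its speed limit or range.

## Robot

A 7-joint arm with a two-finger parallel gripper is mounted at the origin on the work surface. World frame = base frame: x ahead of the robot, y to its left, z up, the work surface at z = 0. Lengths are in m, angles in degrees, forces in N, time in s.
With the tool pointing down it reaches from about 0.425 to 0.875 m from the base axis. Payload 4.7 kg.
Tool frame: the origin (TCP) lies at the very end of the fingers, on their centre line; the grasp point (between the pads) lies 19 mm behind it (env.grasp_offset is the distance from the TCP to the grasp point, in m); z points along the fingers, y is the line along which they close (so a half turn about z gives the same grasp; the last joint's range is limited). The gripper opens to 87 mm and grips with 3 to 60 N. Pads are 19 mm wide; open, the fingers measure 117 mm over their backs; the gripper's body (75 mm by 190 mm) begins 51 mm behind the grasp point.
Start: joints at [68.646, 18.392, -4.016, 83.108, 1.295, 78.541, -3.26], TCP at [0.245, -0.602, 0.223] pointing down, gripper open.
Joint ranges: [-163.93, 163.93], [-17.29, 119.83], [-79.2, 71.16], [3.27, 140.29], [-89.18, 269.18], [5.43, 117.66], [-154.24, 154.24]. Speed limits (degrees/s): [147.25, 147.25, 180, 180, 180, 180, 180].

## Interface

Orientations are given as [roll, pitch, yaw] about the fixed x, y, z axes, in that order (R = Rz(yaw) Ry(pitch) Rx(roll)).
In Python, from cell import env gives the robot as it stands. The module is installed in compiled form; this text tells all that it offers.
- The arm moves only by the tool drive_tool, never from a script. Its argument "moves" is one flat list of numbers, 5 for each row, row after row: the shift along the tool's x, y, z in units of 40 mm (1.0 is 40 mm), then the turn about the tool's z in units of 10 degrees (1.0 is 10 degrees), then the finger opening in mm, from 0 to 87. A call has 1 to 5 rows; each row is the pose to reach, as a shift and turn from the pose commanded when the call began, along the tool's axes at that moment; what a row does not reach only later rows make up. A row lasts 1/8 s, in which the tool goes at most 62.5 mm and 10.7 degrees, less where a joint would pass 70% of its speed; a pose out of reach is approached as far as the arm can. A call with a gripper value outside its range is refused whole. The fingers move at their own pace and stop on an object; "squeeze" is the grip in N (left out, the last holds). Time passes only in rows, so rows that repeat a pose let the fingers close. It gives the time, the measured TCP pose, the force, the opening and the grip force at its end, in the units of the state.
- env.get_obs(): the state, without advancing time (a new reading comes with each control period).
- env.read_camera(name): name is "scene" or "top"; returns (picture, depth): 480x640x3 uint8, red, green, blue; 480x640 float32, m along the optical axis (not along the pixel's ray), 0 where there is no reading.
- env.camera_model(name): a dict with "K" (3x3 intrinsics, pixels), "rvec" (rotation vector, rad) and "tvec" (3), from world to camera coordinates, as OpenCV has them. Camera axes: x right, y down, z forward; pixel columns grow to the right and rows downward; lengths in m; the calibration is good to about 2 mm. A picture is of the moment at which its call begins. camera_model takes no time and is no camera call.
- env.sign_off(): hands the job in; it is judged then, once.
The state is a dict: "time_s": time; "qpos": joint angles; "joint_velocities": joint speeds; "effort": joint torques, N m; "tool_pos": TCP position; "tool_rot": TCP orientation; "force": force on the tool from outside, world axes, zero at the start; "wrist_torque": the same for the moment, N m; "grip_width": finger opening in m; "grasp_force": force on a finger pad.
Only numpy, scipy, OpenCV 4.12 (cv2) and the standard library are available. Lean on these libraries where they do the work, as an engineer would, in place of code of your own. Each camera call takes 0.05 s, during which the arm holds its last target. There are 200 camera calls.

## Working session

There is one attempt and no reset: what is moved stays moved. The work goes in short steps, Python scripts to look and compute and a tool call to move; the robot and the scene stay as the last step left them, time stands still between calls to the robot, and variables do not carry over. Pictures are saved under pics/ and viewed, at most 10 in all, crops included, and the job is handed in when it is done.

Besides the shell and the picture viewer there is one more tool, called after ">>>" by a JSON object that holds its "fn" and its "kwargs", one argument or row to a line. drive_tool: Moves the arm, as the interface text tells. Its arguments: {"type":"object","properties":{"moves":{"type":"array","items":{"type":"number"}},"squeeze":{"type":"number"}},"required":["moves"]}

```bash
mkdir -p pics; cat > h.py <<'E'
import numpy as np, cv2
from cell import env
def cam(n):
    p,d=env.read_camera(n); m=env.camera_model(n); R=cv2.Rodrigues(np.array(m["rvec"],float))[0]
    return p,d,np.array(m["K"]),R,np.array(m["tvec"],float).ravel()
def cloud(d,K,R,t):
    v,u=np.mgrid[:480,:640]; c=np.stack([(u-K[0,2])/K[0,0]*d,(v-K[1,2])/K[1,1]*d,d],-1)
    return (c-t)@R
E
python3 - <<'E'
from h import *
for n in("scene","top"):
    p,d,K,R,t=cam(n); cv2.imwrite(f"pics/{n}0.png",p[...,::-1]); np.savez(f"{n}0.npz",p=p,d=d,K=K,R=R,t=t)
    print(n,-R.T@t,R[2],K[0,0])
o=env.get_obs(); print(o["time_s"],o["tool_pos"],o["tool_rot"],o["force"],o["grip_width"])
E
```

```text
scene [0.82289041 0.46902865 0.75844578] [-0.29360505 -0.5223205  -0.80061062] 542.2889873110573
top [0.37901956 0.01076196 0.8506905 ] [ 0.22397381 -0.01154546 -0.97452677] 470.86850961841327
0.1 [ 0.24499697 -0.601535    0.22155943] [-1.79902509e+02  4.73631550e-03  2.21670229e+01] [0.6120977  0.19283452 0.15314912] 0.08661511863992691
```

View pics/scene0.png

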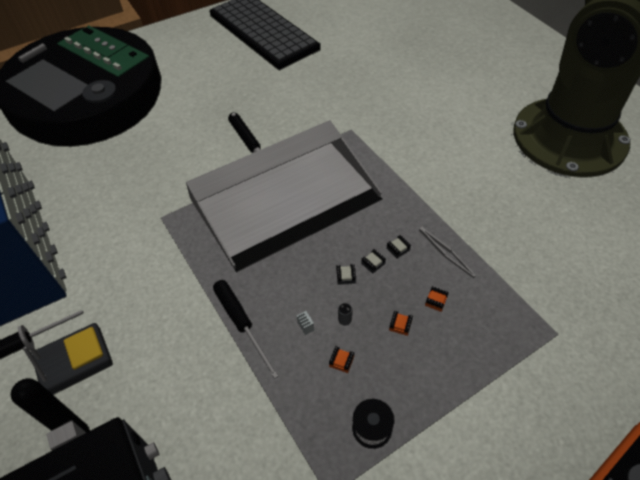

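View pics/top0.png

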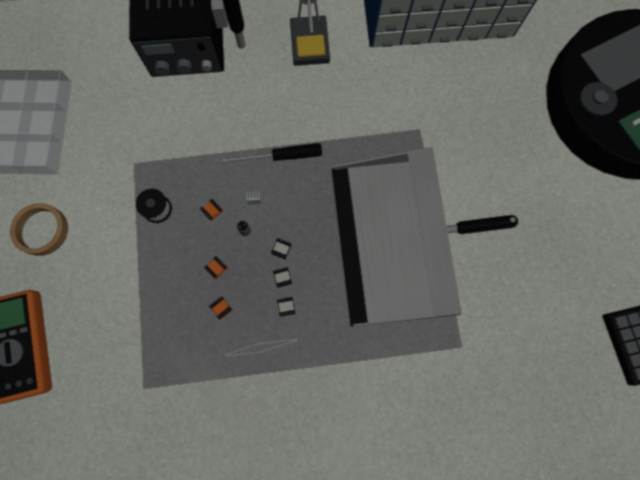

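The scene shows cream blocks at (346,274), (374,261) and (399,246), with orange look-alikes at (342,359), (401,323) and (437,298). In the top view the cream blocks are at (282,248), (283,277) and (287,306), and the orange ones at (211,209), (216,267) and (221,307). The cream taped ones fit the description; the orange ones are to be left alone. I'll measure in both views and confirm with a crop.

```bash
cat > meas.py <<'E'
from h import *
def blobs(n,p,P,d):
    hsv=cv2.cvtColor(p,cv2.COLOR_RGB2HSV)
    H=P[...,2]; m=((H>.012)&(H<.06)&(d>0)).astype(np.uint8)
    reg=(P[...,0]>.3)&(P[...,0]<.78)&(P[...,1]>-.4)&(P[...,1]<.4); m&=reg.astype(np.uint8)
    k,l,s,c=cv2.connectedComponentsWithStats(m)
    for i in range(1,k):
        if s[i,4]<25: continue
        q=P[l==i]; top=q[q[:,2]>np.percentile(q[:,2],60)]
        r=cv2.minAreaRect((q[:,:2]*1000).astype(np.float32))
        print(n,c[i].round(),s[i,4],"rectc",np.round(r[0]),np.round(r[1]),round(r[2]),"z",np.percentile(q[:,2],[10,50,95]).round(4),p[l==i].mean(0).round())
if __name__=="__main__":
    for n in("scene","top"):
        z=np.load(f"{n}0.npz"); p=z["p"];P=cloud(z["d"],z["K"],z["R"],z["t"]); blobs(n,p,P,z["d"])
        g=lambda u,v:P[v,u].round(4)
        if n=="top":
            for u,v in((333,169),(347,168),(350,324),(366,322),(340,246),(356,246),(400,246),(445,226),(250,300),(150,300),(135,164),(145,387),(419,131),(460,347)): print(u,v,g(u,v))
        else:
            for u,v in((236,268),(380,196),(308,232),(300,215),(440,310),(557,333)):print(u,v,g(u,v))
    z=np.load("top0.npz"); c=z["p"][180:340,190:380,::-1]; cv2.imwrite("pics/crop0.png",cv2.resize(np.clip(c*1.6,0,255).astype(np.uint8),None,fx=4,fy=3.7,interpolation=cv2.INTER_CUBIC))
E
python3 meas.py
```

```text
scene [266. 162.] 4726 rectc [ 567. -206.] [302. 302.] 1 z [0.0287 0.0529 0.0589] [91. 89. 87.]
scene [399. 246.] 307 rectc [458.  56.] [31. 31.] 7 z [0.0158 0.0211 0.0247] [60. 60. 56.]
scene [374. 260.] 323 rectc [510.  59.] [31. 29.] 11 z [0.0156 0.0214 0.0253] [62. 62. 58.]
scene [346. 274.] 309 rectc [563.  58.] [30. 30.] 64 z [0.0164 0.021  0.0246] [71. 70. 65.]
scene [238. 316.] 1124 rectc [745.  62.] [ 25. 191.] 3 z [0.0172 0.0243 0.0289] [32. 31. 31.]
scene [437. 298.] 366 rectc [465. 172.] [32. 28.] 34 z [0.0169 0.0215 0.0254] [76. 39. 22.]
scene [345. 313.] 245 rectc [605. 124.] [21. 21.] 34 z [0.0182 0.0368 0.04  ] [29. 29. 30.]
scene [401. 323.] 370 rectc [537. 177.] [30. 30.] 41 z [0.0167 0.0213 0.0248] [84. 43. 23.]
scene [305. 321.] 220 rectc [663. 102.] [26. 17.] 90 z [0.0168 0.0256 0.029 ] [86. 90. 89.]
scene [341. 359.] 418 rectc [646. 182.] [29. 30.] 39 z [0.0167 0.0214 0.0248] [83. 43. 22.]
scene [373. 421.] 1459 rectc [660. 286.] [55. 54.] 58 z [0.0391 0.041  0.043 ] [17. 17. 17.]
236 268 [ 0.7096 -0.0549  0.0031]
380 196 [ 0.4134 -0.0634  0.0025]
308 232 [ 0.56
[... 873 characters left out ...]
 57.] [30. 28.] 10 z [0.0184 0.0213 0.0254] [71. 72. 68.]
top [221. 308.] 294 rectc [464. 169.] [30. 28.] 34 z [0.018  0.0215 0.0247] [80. 46. 28.]
top [286. 306.] 286 rectc [457.  54.] [30. 28.] 5 z [0.018  0.0217 0.0249] [74. 74. 70.]
333 169 [ 0.7125 -0.0527  0.0019]
347 168 [ 0.7105 -0.0791  0.0066]
350 324 [ 0.4182 -0.0559  0.0039]
366 322 [ 0.4192 -0.0842  0.0071]
340 246 [ 0.5607 -0.0517  0.0035]
356 246 [ 0.558  -0.0809  0.0046]
400 246 [ 0.5507 -0.1607  0.0078]
445 226 [ 0.5689 -0.232   0.0602]
250 300 [0.4748 0.1185 0.006 ]
150 300 [0.4901 0.2993 0.0006]
135 164 [0.754  0.3262 0.0031]
145 387 [0.34   0.3076 0.0032]
419 131 [ 0.7774 -0.2273  0.0013]
460 347 [ 0.363  -0.2438  0.0041]
```

View pics/crop0.png

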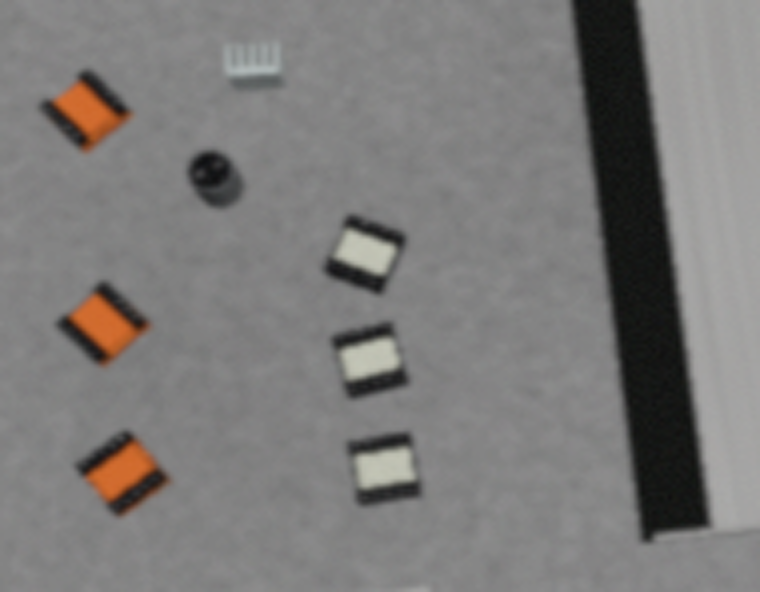

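The crop confirms it: three cream blocks with black rails, with the orange decoys and the capacitor behind them. The two views agree to within 3 mm. In world mm the targets are at (562,57), (510,58) and (457,55), with tops at about 22–25. The pan mouth is at y≈-0.054 and opens toward -y. First I'll swing over with the fingers closing.

>>> {"fn": "drive_tool", "kwargs": {
  "moves": [1.2,-0.7,0,-1,0,2.5,-1.5,0,-2,0,3.8,-2.3,0,-3,0,5.1,-3.1,0,-4,0,6.4,-3.9,0,-5,0],
  "squeeze": 5
}}

```text
time_s: 0.72
tool_pos: [0.4242, -0.3591, 0.2223]
tool_rot: [-180.0, 0.0, 72.5]
force: [0.5, -0.5, -0.7]
grip_width: 0.0448
grasp_force: 0.0
```

>>> {"fn": "drive_tool", "kwargs": {
  "moves": [1.5,0,0,-1,0,3,-0.1,0,-1.85,0,4.5,-0.2,0,-1.85,0,6,-0.2,0,-1.85,0,7.5,-0.3,0,-1.85,0]
}}

```text
time_s: 1.35
tool_pos: [0.504, -0.0699, 0.2223]
tool_rot: [180.0, 0.0, 90.6]
force: [1.5, -0.3, -0.6]
grip_width: 0.0018
grasp_force: 0.0
```

>>> {"fn": "drive_tool", "kwargs": {
  "moves": [1.5,-0.4,0,0,0,3,-0.8,0.5,0,0,4.4,-1.12,1.2,0,0,4.4,-1.12,2.5,0,0,4.4,-1.12,3.8,0,0]
}}

```text
time_s: 1.98
tool_pos: [0.4569, 0.1045, 0.0694]
tool_rot: [179.9, 0.1, 90.8]
force: [0.9, -1.5, 0.8]
grip_width: 0.0004
grasp_force: 0.0
```

>>> {"fn": "drive_tool", "kwargs": {
  "moves": [0,0,0.6,0,0,0,0,1,0,0,0,0,1.3,0,0,0,0,1.43,0,0,0,0,1.43,0,0]
}}

```text
time_s: 2.6
tool_pos: [0.4574, 0.1038, 0.0136]
tool_rot: [180.0, 0.0, 90.7]
force: [0.5, 0.3, -0.4]
grip_width: 0.0006
grasp_force: 0.0
```

>>> {"fn": "drive_tool", "kwargs": {
  "moves": [-0.2,0,0.06,0,0,-0.35,0,0.06,0,0,-0.5,0,0.06,0,0,-0.6,0,0.06,0,0,-0.7,0,0.06,0,0]
}}

```text
time_s: 3.22
tool_pos: [0.4576, 0.0756, 0.011]
tool_rot: [180.0, -0.0, 90.7]
force: [-0.5, 1.3, 0.4]
grip_width: 0.0005
grasp_force: 0.3
```

>>> {"fn": "drive_tool", "kwargs": {
  "moves": [-0.15,0,0,0,0,-0.3,0,0,0,0,-0.45,0,0,0,0,-0.6,0,0,0,0,-0.75,0,0,0,0]
}}

```text
time_s: 3.85
tool_pos: [0.4577, 0.0454, 0.0109]
tool_rot: [180.0, 0.0, 90.7]
force: [-0.1, 0.1, -0.1]
grip_width: 0.0005
grasp_force: 0.5
```

>>> {"fn": "drive_tool", "kwargs": {
  "moves": [-0.15,0,0,0,0,-0.3,0,0,0,0,-0.45,0,0,0,0,-0.6,0,0,0,0,-0.75,0,0,0,0]
}}

```text
time_s: 4.47
tool_pos: [0.4581, 0.0153, 0.0109]
tool_rot: [-180.0, 0.0, 90.7]
force: [-0.4, 0.8, 0.9]
grip_width: 0.0005
grasp_force: 0.5
```

```bash
python3 - <<'E'
from meas import *
p,d,K,R,t=cam("top"); P=cloud(d,K,R,t); blobs("top",p,P,d); cv2.imwrite("pics/top1.png",cv2.resize(p[150:350,130:480,::-1],None,fx=2.2,fy=2.2))
E
```

```text
top [288. 153.] 821 rectc [744.  61.] [ 26. 190.] 3 z [0.017  0.0245 0.0295] [33. 33. 34.]
top [436. 229.] 5740 rectc [ 575. -218.] [318. 286.] 8 z [0.0421 0.0537 0.059 ] [92. 92. 91.]
top [152. 204.] 806 rectc [660. 283.] [54. 55.] 9 z [0.0372 0.0407 0.0433] [29. 29. 30.]
top [254. 198.] 122 rectc [663. 100.] [24. 18.] 90 z [0.0177 0.0257 0.0292] [95. 99. 99.]
top [211. 210.] 257 rectc [646. 180.] [30. 30.] 40 z [0.0177 0.0214 0.0251] [90. 53. 32.]
top [244. 228.] 152 rectc [603. 121.] [21. 20.] 77 z [0.0207 0.0374 0.0403] [37. 38. 39.]
top [216. 267.] 273 rectc [537. 175.] [28. 29.] 41 z [0.0186 0.0214 0.0247] [91. 53. 31.]
top [221. 308.] 295 rectc [464. 169.] [31. 28.] 34 z [0.0177 0.0217 0.0249] [87. 52. 32.]
```

View pics/top1.png

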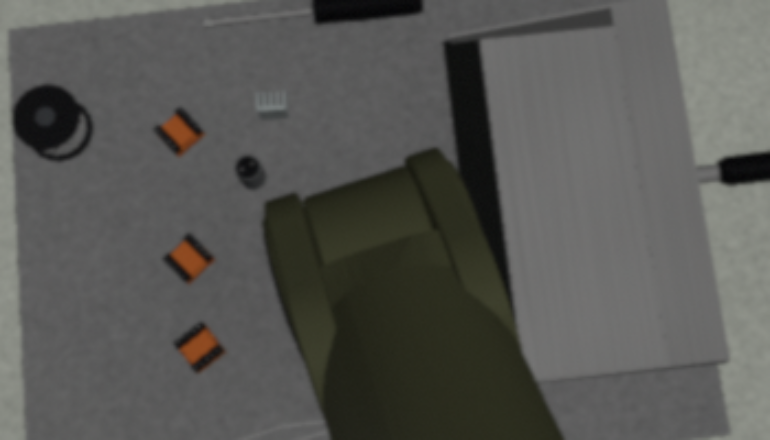

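The arm hides the sweep from the top camera; the bystanders and decoys are all still in place. I'll carry on and use the scene view for checking.

>>> {"fn": "drive_tool", "kwargs": {
  "moves": [-0.15,0,0,0,0,-0.3,0,0,0,0,-0.45,0,0,0,0,-0.6,0,0,0,0,-0.75,0,0,0,0]
}}

```text
time_s: 5.15
tool_pos: [0.4584, -0.0148, 0.0109]
tool_rot: [-180.0, 0.0, 90.7]
force: [0.6, -0.4, -0.9]
grip_width: 0.0005
grasp_force: 0.2
```

```bash
python3 - <<'E'
from meas import *
p,d,K,R,t=cam("scene"); P=cloud(d,K,R,t); blobs("scene",p,P,d); cv2.imwrite("pics/s1.png",cv2.resize(p[120:360,180:520,::-1],None,fx=2.3,fy=2.3))
E
```

```text
scene [263. 162.] 4584 rectc [ 583. -218.] [328. 266.] 13 z [0.0344 0.0531 0.0589] [101.  99.  97.]
scene [361. 208.] 48 rectc [467. -44.] [16. 13.] 82 z [0.0163 0.0214 0.0261] [48. 48. 46.]
scene [375. 218.] 185 rectc [466. -12.] [18. 39.] 38 z [0.0145 0.025  0.0423] [15. 14. 14.]
scene [425. 231.] 27 rectc [398.  54.] [ 7. 26.] 13 z [0.0122 0.0129 0.0142] [104. 102. 100.]
scene [374. 260.] 322 rectc [510.  60.] [32. 29.] 12 z [0.0155 0.0211 0.025 ] [69. 68. 64.]
scene [346. 274.] 313 rectc [562.  58.] [30. 30.] 61 z [0.0159 0.0212 0.0251] [77. 77. 71.]
scene [238. 315.] 1119 rectc [745.  62.] [ 25. 191.] 2 z [0.0171 0.0246 0.0289] [35. 35. 35.]
scene [437. 298.] 362 rectc [465. 172.] [33. 28.] 35 z [0.0164 0.0214 0.0251] [84. 44. 24.]
scene [345. 313.] 244 rectc [605. 124.] [21. 21.] 22 z [0.018  0.0369 0.0404] [33. 33. 33.]
scene [401. 323.] 373 rectc [538. 178.] [30. 30.] 41 z [0.0161 0.0214 0.0249] [93. 48. 26.]
scene [305. 322.] 221 rectc [663. 103.] [25. 17.] 88 z [0.0172 0.0257 0.0292] [95. 99. 98.]
scene [341. 359.] 418 rectc [646. 182.] [29. 30.] 38 z [0.0166 0.0214 0.0247] [91. 47. 25.]
scene [373. 420.] 1463 rectc [660. 286.] [55. 54.] 58 z [0.0391 0.0409 0.0429] [19. 19. 20.]
```

View pics/s1.png

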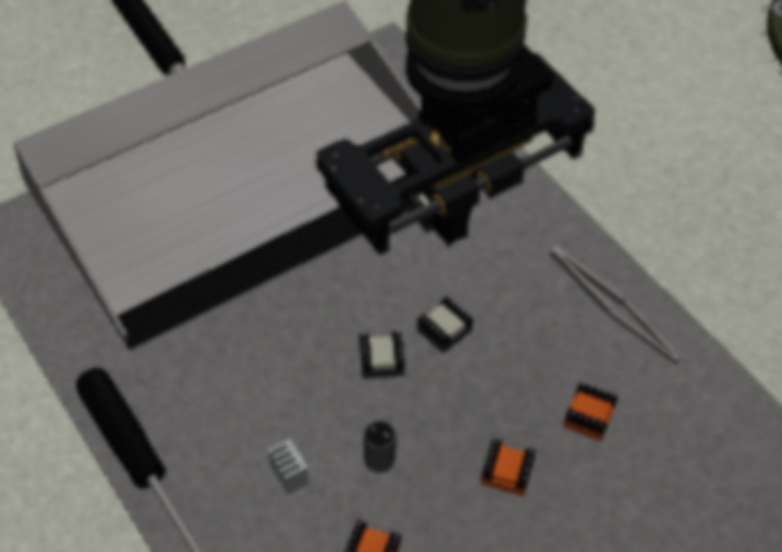

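Through the gripper frame the block shows ahead of the fingers at the lip (around crop px (390,170)), and the others are untouched. I'll keep pushing.

>>> {"fn": "drive_tool", "kwargs": {
  "moves": [-0.12,0,0,0,0,-0.24,0,0,0,0,-0.36,0,0,0,0,-0.48,0,0,0,0,-0.6,0,0,0,0]
}}

```text
time_s: 5.82
tool_pos: [0.4587, -0.0386, 0.0109]
tool_rot: [-180.0, 0.0, 90.7]
force: [0.1, -0.5, 0.4]
grip_width: 0.0001
grasp_force: 0.2
```

>>> {"fn": "drive_tool", "kwargs": {
  "moves": [-0.12,0,0,0,0,-0.24,0,0,0,0,-0.36,0,0,0,0,-0.48,0,0,0,0,-0.6,0,0,0,0]
}}

```text
time_s: 6.45
tool_pos: [0.4589, -0.0626, 0.0109]
tool_rot: [-180.0, 0.0, 90.7]
force: [-0.2, 0.5, 0.6]
grip_width: 0.0002
grasp_force: 0.5
```

>>> {"fn": "drive_tool", "kwargs": {
  "moves": [-0.12,0,0,0,0,-0.24,0,0,0,0,-0.36,0,0,0,0,-0.48,0,0,0,0,-0.6,0,0,0,0]
}}

```text
time_s: 7.08
tool_pos: [0.4592, -0.0866, 0.0109]
tool_rot: [-180.0, 0.0, 90.7]
force: [-0.2, -0.2, -0.0]
grip_width: 0.0006
grasp_force: 0.1
```

>>> {"fn": "drive_tool", "kwargs": {
  "moves": [-0.12,0,0,0,0,-0.24,0,0,0,0,-0.36,0,0,0,0,-0.48,0,0,0,0,-0.6,0,0,0,0]
}}

```text
time_s: 7.7
tool_pos: [0.4595, -0.1106, 0.0109]
tool_rot: [-180.0, 0.0, 90.7]
force: [-0.3, 0.6, -0.5]
grip_width: 0.0006
grasp_force: 0.1
```

>>> {"fn": "drive_tool", "kwargs": {
  "moves": [0.1,0,0,0,0,0.2,0,-0.3,0,0,0.2,0,-1,0,0,0.2,0,-2,0,0,1.2,0.4,-2.4,0,0]
}}

```text
time_s: 8.32
tool_pos: [0.4761, -0.0644, 0.1099]
tool_rot: [179.8, 0.2, 90.3]
force: [0.7, 0.7, -0.1]
grip_width: 0.0004
grasp_force: 0.0
```

```bash
python3 - <<'E'
from meas import *
p,d,K,R,t=cam("scene"); P=cloud(d,K,R,t); blobs("scene",p,P,d); cv2.imwrite("pics/s2.png",cv2.resize(p[120:360,180:520,::-1],None,fx=2.3,fy=2.3))
E
```

```text
scene [240. 169.] 3374 rectc [ 642. -207.] [291. 179.] 34 z [0.0437 0.0533 0.0589] [99. 97. 96.]
scene [324. 134.] 44 rectc [ 445. -213.] [14. 18.] 8 z [0.0531 0.0548 0.0568] [99. 98. 96.]
scene [369. 179.] 151 rectc [416. -93.] [ 6. 69.] 0 z [0.0141 0.0198 0.0298] [71. 69. 68.]
scene [340. 175.] 261 rectc [ 458. -133.] [30. 32.] 87 z [0.0162 0.0233 0.0277] [67. 66. 62.]
scene [374. 260.] 324 rectc [509.  59.] [32. 30.] 11 z [0.0157 0.0213 0.0251] [68. 67. 63.]
scene [346. 274.] 309 rectc [563.  59.] [31. 30.] 61 z [0.0168 0.0214 0.0245] [77. 77. 71.]
scene [238. 315.] 1123 rectc [745.  63.] [ 25. 190.] 2 z [0.0172 0.0247 0.0291] [35. 34. 34.]
scene [437. 298.] 360 rectc [465. 172.] [32. 28.] 35 z [0.0164 0.0215 0.025 ] [83. 43. 24.]
scene [345. 313.] 247 rectc [605. 124.] [22. 21.] 42 z [0.0185 0.0367 0.04  ] [33. 33. 33.]
scene [401. 323.] 370 rectc [538. 178.] [29. 30.] 41 z [0.0166 0.0213 0.0248] [92. 48. 26.]
scene [305. 322.] 223 rectc [663. 103.] [25. 17.] 89 z [0.0167 0.0251 0.0293] [94. 97. 96.]
scene [341. 359.] 420 rectc [646. 182.] [30. 30.] 38 z [0.0164 0.0213 0.0248] [90. 47. 25.]
scene [373. 420.] 1462 rectc [660. 286.] [55. 54.] 58 z [0.039  0.0409 0.043 ] [19. 19. 19.]
```

View pics/s2.png

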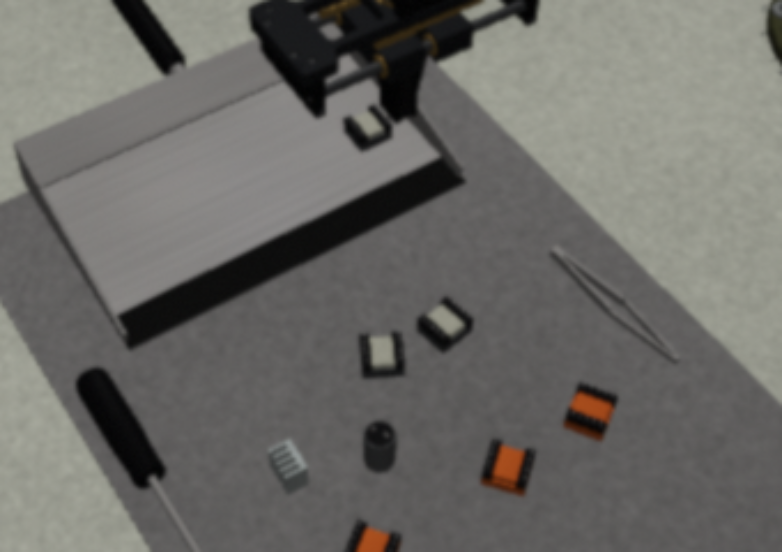

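Block A lies flat in the pan at (458,-133), 79 mm past the mouth (crop px (367,127)). Block B at (510,58) is next.

>>> {"fn": "drive_tool", "kwargs": {
  "moves": [1.4,0.3,0,0,0,2.8,0.6,0,0,0,4.2,0.9,0,0,0,4.2,0.9,0.4,0,0,4.2,0.9,1.1,0,0]
}}

```text
time_s: 9.0
tool_pos: [0.5098, 0.1072, 0.0635]
tool_rot: [179.9, 0.0, 90.8]
force: [0.1, -0.8, -0.3]
grip_width: 0.0005
grasp_force: 0.0
```

>>> {"fn": "drive_tool", "kwargs": {
  "moves": [0,0,0.5,0,0,0,0,0.9,0,0,0,0,1.2,0,0,0,0,1.3,0,0,0,0,1.3,0,0]
}}

```text
time_s: 9.62
tool_pos: [0.5092, 0.1064, 0.011]
tool_rot: [180.0, -0.0, 90.7]
force: [0.2, 0.8, -0.2]
grip_width: 0.0008
grasp_force: 0.0
```

>>> {"fn": "drive_tool", "kwargs": {
  "moves": [-0.2,0,0,0,0,-0.35,0,0,0,0,-0.5,0,0,0,0,-0.6,0,0,0,0,-0.7,0,0,0,0]
}}

```text
time_s: 10.25
tool_pos: [0.5095, 0.0783, 0.0111]
tool_rot: [180.0, -0.0, 90.7]
force: [0.4, -0.1, 0.5]
grip_width: 0.0005
grasp_force: 0.2
```

>>> {"fn": "drive_tool", "kwargs": {
  "moves": [-0.15,0,0,0,0,-0.3,0,0,0,0,-0.45,0,0,0,0,-0.6,0,0,0,0,-0.75,0,0,0,0]
}}

```text
time_s: 10.88
tool_pos: [0.5097, 0.048, 0.0109]
tool_rot: [180.0, 0.0, 90.7]
force: [-0.8, 1.1, 1.0]
grip_width: 0.0005
grasp_force: 0.5
```

>>> {"fn": "drive_tool", "kwargs": {
  "moves": [-0.15,0,0,0,0,-0.3,0,0,0,0,-0.45,0,0,0,0,-0.6,0,0,0,0,-0.75,0,0,0,0]
}}

```text
time_s: 11.5
tool_pos: [0.51, 0.0179, 0.0109]
tool_rot: [-180.0, 0.0, 90.7]
force: [0.2, 0.4, 1.2]
grip_width: 0.0006
grasp_force: 0.4
```

>>> {"fn": "drive_tool", "kwargs": {
  "moves": [-0.15,0,0,0,0,-0.3,0,0,0,0,-0.45,0,0,0,0,-0.6,0,0,0,0,-0.75,0,0,0,0]
}}

```text
time_s: 12.12
tool_pos: [0.5104, -0.0121, 0.0109]
tool_rot: [-180.0, 0.0, 90.7]
force: [0.4, 1.4, 0.2]
grip_width: 0.0003
grasp_force: 0.3
```

>>> {"fn": "drive_tool", "kwargs": {
  "moves": [-0.12,0,0,0,0,-0.24,0,0,0,0,-0.36,0,0,0,0,-0.48,0,0,0,0,-0.6,0,0,0,0]
}}

```text
time_s: 12.75
tool_pos: [0.5106, -0.036, 0.0109]
tool_rot: [-180.0, 0.0, 90.7]
force: [0.4, -0.2, -0.8]
grip_width: 0.0001
grasp_force: 0.2
```

>>> {"fn": "drive_tool", "kwargs": {
  "moves": [-0.12,0,0,0,0,-0.24,0,0,0,0,-0.36,0,0,0,0,-0.48,0,0,0,0,-0.6,0,0,0,0]
}}

```text
time_s: 13.38
tool_pos: [0.511, -0.0599, 0.0109]
tool_rot: [-180.0, 0.0, 90.7]
force: [-1.0, 0.6, 0.5]
grip_width: 0.0007
grasp_force: 0.4
```

>>> {"fn": "drive_tool", "kwargs": {
  "moves": [-0.12,0,0,0,0,-0.24,0,0,0,0,-0.36,0,0,0,0,-0.48,0,0,0,0,-0.6,0,0,0,0]
}}

```text
time_s: 14.0
tool_pos: [0.5111, -0.0841, 0.0109]
tool_rot: [-180.0, 0.0, 90.7]
force: [-0.1, 0.6, 0.7]
grip_width: 0.0008
grasp_force: 0.1
```

>>> {"fn": "drive_tool", "kwargs": {
  "moves": [-0.12,0,0,0,0,-0.24,0,0,0,0,-0.36,0,0,0,0,-0.48,0,0,0,0,-0.6,0,0,0,0]
}}

```text
time_s: 14.62
tool_pos: [0.5115, -0.108, 0.0109]
tool_rot: [180.0, 0.0, 90.7]
force: [-0.3, -0.0, -0.0]
grip_width: 0.0004
grasp_force: 0.1
```

>>> {"fn": "drive_tool", "kwargs": {
  "moves": [0.1,0,0,0,0,0.2,0,-0.3,0,0,0.2,0,-1,0,0,0.2,0,-2,0,0,1.2,0.4,-2.4,0,0]
}}

```text
time_s: 15.25
tool_pos: [0.5281, -0.0624, 0.11]
tool_rot: [179.8, 0.2, 90.3]
force: [0.5, 1.0, -0.1]
grip_width: 0.0
grasp_force: 0.0
```

```bash
python3 - <<'E'
from meas import *
p,d,K,R,t=cam("scene"); P=cloud(d,K,R,t); blobs("scene",p,P,d)
E
```

```text
scene [229. 174.] 2637 rectc [ 645. -211.] [319. 138.] 44 z [0.0386 0.053  0.0589] [95. 93. 92.]
scene [294. 147.] 65 rectc [ 512. -212.] [19. 17.] 9 z [0.0521 0.0546 0.0576] [105. 103. 101.]
scene [363. 172.] 271 rectc [ 417. -114.] [  6. 110.] 2 z [0.0137 0.0214 0.0346] [67. 65. 64.]
scene [342. 175.] 216 rectc [ 458. -133.] [31. 29.] 5 z [0.0154 0.0233 0.0273] [73. 73. 68.]
scene [316. 188.] 237 rectc [ 509. -130.] [30. 30.] 89 z [0.0151 0.023  0.0269] [72. 72. 67.]
scene [346. 274.] 309 rectc [563.  58.] [31. 30.] 61 z [0.0162 0.0212 0.0249] [78. 77. 72.]
scene [238. 315.] 1120 rectc [745.  62.] [ 25. 190.] 2 z [0.0172 0.0246 0.029 ] [35. 34. 34.]
scene [437. 298.] 361 rectc [465. 172.] [31. 28.] 34 z [0.0164 0.0217 0.025 ] [84. 44. 24.]
scene [345. 313.] 249 rectc [605. 124.] [22. 21.] 43 z [0.0181 0.0366 0.0402] [33. 33. 33.]
scene [401. 323.] 368 rectc [538. 178.] [30. 30.] 41 z [0.0174 0.0213 0.0245] [93. 49. 26.]
scene [305. 322.] 224 rectc [663. 102.] [27. 17.] 89 z [0.0168 0.0253 0.0293] [95. 98. 97.]
scene [341. 359.] 425 rectc [646. 182.] [30. 30.] 39 z [0.0162 0.0213 0.0247] [91. 47. 26.]
scene [373. 420.] 1460 rectc [660. 285.] [56. 54.] 58 z [0.0391 0.041  0.043 ] [19. 19. 20.]
```

B is in as well. Block C is next.

>>> {"fn": "drive_tool", "kwargs": {
  "moves": [1.4,0.3,0,0,0,2.8,0.6,0,0,0,4.1,0.92,0,0,0,4.1,0.92,0.4,0,0,4.1,0.92,1.1,0,0]
}}

```text
time_s: 15.92
tool_pos: [0.5626, 0.106, 0.0636]
tool_rot: [179.9, 0.0, 90.8]
force: [-0.2, -1.3, -0.4]
grip_width: 0.0007
grasp_force: 0.0
```

>>> {"fn": "drive_tool", "kwargs": {
  "moves": [0,0,0.5,0,0,0,0,0.9,0,0,0,0,1.2,0,0,0,0,1.3,0,0,0,0,1.3,0,0]
}}

```text
time_s: 16.55
tool_pos: [0.5621, 0.105, 0.0111]
tool_rot: [180.0, -0.0, 90.7]
force: [0.4, 0.3, 1.1]
grip_width: 0.0006
grasp_force: 0.0
```

>>> {"fn": "drive_tool", "kwargs": {
  "moves": [-0.15,0,0,0,0,-0.3,0,0,0,0,-0.4,0,0,0,0,-0.5,0,0,0,0,-0.6,0,0,0,0]
}}

```text
time_s: 17.18
tool_pos: [0.5621, 0.081, 0.011]
tool_rot: [180.0, -0.0, 90.7]
force: [-0.5, 1.3, 0.4]
grip_width: 0.0003
grasp_force: 0.4
```

>>> {"fn": "drive_tool", "kwargs": {
  "moves": [-0.15,0,0,0,0,-0.3,0,0,0,0,-0.45,0,0,0,0,-0.6,0,0,0,0,-0.75,0,0,0,0]
}}

```text
time_s: 17.8
tool_pos: [0.5625, 0.0504, 0.0109]
tool_rot: [-180.0, 0.0, 90.7]
force: [-0.1, 0.1, -0.6]
grip_width: 0.0009
grasp_force: 0.2
```

>>> {"fn": "drive_tool", "kwargs": {
  "moves": [-0.15,0,0,0,0,-0.3,0,0,0,0,-0.45,0,0,0,0,-0.6,0,0,0,0,-0.75,0,0,0,0]
}}

```text
time_s: 18.42
tool_pos: [0.5628, 0.0206, 0.0109]
tool_rot: [-180.0, 0.0, 90.7]
force: [-0.7, -0.6, 0.4]
grip_width: 0.0007
grasp_force: 0.2
```

>>> {"fn": "drive_tool", "kwargs": {
  "moves": [-0.15,0,0,0,0,-0.3,0,0,0,0,-0.45,0,0,0,0,-0.6,0,0,0,0,-0.75,0,0,0,0]
}}

```text
time_s: 19.05
tool_pos: [0.5632, -0.0094, 0.0109]
tool_rot: [-180.0, 0.0, 90.7]
force: [-0.0, 0.6, 0.2]
grip_width: 0.0006
grasp_force: 0.2
```

>>> {"fn": "drive_tool", "kwargs": {
  "moves": [-0.12,0,0,0,0,-0.24,0,0,0,0,-0.36,0,0,0,0,-0.48,0,0,0,0,-0.6,0,0,0,0]
}}

```text
time_s: 19.68
tool_pos: [0.5634, -0.0333, 0.0109]
tool_rot: [-180.0, 0.0, 90.7]
force: [0.1, 0.1, -0.8]
grip_width: 0.0006
grasp_force: 0.2
```

>>> {"fn": "drive_tool", "kwargs": {
  "moves": [-0.12,0,0,0,0,-0.24,0,0,0,0,-0.36,0,0,0,0,-0.48,0,0,0,0,-0.6,0,0,0,0]
}}

```text
time_s: 20.3
tool_pos: [0.5638, -0.0572, 0.011]
tool_rot: [180.0, -0.0, 90.7]
force: [0.9, 0.5, 0.9]
grip_width: 0.0006
grasp_force: 0.7
```

>>> {"fn": "drive_tool", "kwargs": {
  "moves": [-0.12,0,0,0,0,-0.24,0,0,0,0,-0.36,0,0,0,0,-0.48,0,0,0,0,-0.6,0,0,0,0]
}}

```text
time_s: 20.92
tool_pos: [0.5638, -0.0816, 0.0108]
tool_rot: [-180.0, 0.0, 90.6]
force: [-0.2, 0.4, -0.2]
grip_width: 0.0009
grasp_force: 0.1
```

>>> {"fn": "drive_tool", "kwargs": {
  "moves": [-0.12,0,0,0,0,-0.24,0,0,0,0,-0.36,0,0,0,0,-0.48,0,0,0,0,-0.6,0,0,0,0]
}}

```text
time_s: 21.55
tool_pos: [0.5642, -0.1053, 0.0109]
tool_rot: [-180.0, 0.0, 90.7]
force: [0.5, 0.5, -0.3]
grip_width: 0.0006
grasp_force: 0.1
```

>>> {"fn": "drive_tool", "kwargs": {
  "moves": [0.1,0,0,0,0,0.2,0,-0.3,0,0,0.2,0,-1,0,0,0.2,0,-2.3,0,0,0.2,0,-3.6,0,0]
}}

```text
time_s: 22.18
tool_pos: [0.5641, -0.096, 0.1571]
tool_rot: [180.0, -0.0, 90.7]
force: [1.2, -0.1, -0.7]
grip_width: 0.0007
grasp_force: 0.0
```

>>> {"fn": "drive_tool", "kwargs": {
  "moves": [1,0,-1,0,0,2,0,-1,0,0,3,0,-1,0,0,3,0,-1,0,0,3,0,-1,0,0]
}}

```text
time_s: 22.8
tool_pos: [0.5628, 0.0228, 0.1954]
tool_rot: [180.0, 0.1, 90.7]
force: [0.2, -1.1, -0.3]
grip_width: -0.0001
grasp_force: 0.0
```

```bash
python3 - <<'E'
from meas import *
p,d,K,R,t=cam("scene"); P=cloud(d,K,R,t); blobs("scene",p,P,d); cv2.imwrite("pics/s3.png",p[...,::-1])
E
```

```text
scene [228. 175.] 2525 rectc [ 647. -213.] [318. 137.] 45 z [0.0373 0.0531 0.0588] [98. 97. 95.]
scene [297. 148.] 92 rectc [ 507. -209.] [20. 23.] 90 z [0.0514 0.0537 0.0565] [110. 108. 106.]
scene [366. 175.] 203 rectc [ 417. -106.] [ 5. 93.] 3 z [0.014  0.0208 0.0321] [71. 69. 68.]
scene [347. 176.] 56 rectc [ 447. -124.] [19. 11.] 42 z [0.0142 0.0215 0.0275] [49. 48. 47.]
scene [317. 187.] 268 rectc [ 509. -132.] [32. 31.] 2 z [0.0149 0.0231 0.027 ] [71. 70. 66.]
scene [284. 203.] 290 rectc [ 580. -127.] [32. 30.] 33 z [0.0167 0.0232 0.027 ] [68. 68. 64.]
scene [238. 315.] 1123 rectc [745.  63.] [ 25. 190.] 3 z [0.0173 0.0245 0.029 ] [36. 36. 36.]
scene [437. 298.] 361 rectc [465. 172.] [32. 28.] 34 z [0.0167 0.0213 0.0251] [86. 45. 25.]
scene [345. 313.] 249 rectc [605. 124.] [21. 21.] 50 z [0.0177 0.0368 0.0401] [34. 34. 34.]
scene [401. 323.] 373 rectc [538. 178.] [29. 30.] 41 z [0.0169 0.0215 0.0249] [95. 50. 27.]
scene [305. 322.] 224 rectc [663. 103.] [17. 26.] 0 z [0.016  0.0249 0.0293] [ 97. 101. 100.]
scene [341. 359.] 426 rectc [647. 182.] [30. 30.] 39 z [0.0163 0.0212 0.0249] [93. 49. 26.]
scene [373. 421.] 1460 rectc [660. 286.] [56. 54.] 58 z [0.039  0.0409 0.043 ] [20. 20. 20.]
```

View pics/s3.png

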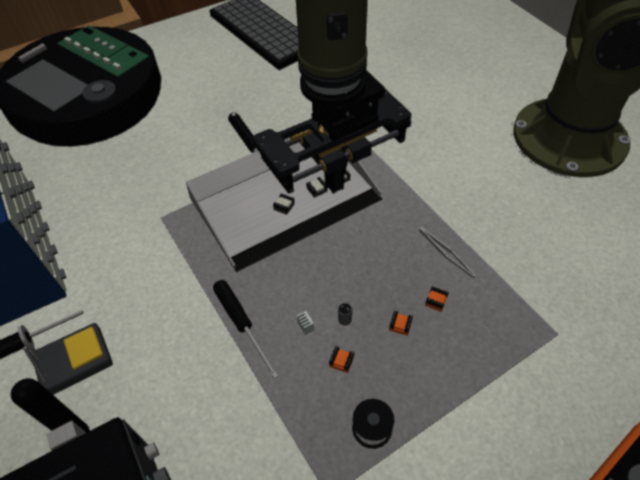

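The cream blocks are in the pan at (284,203) and (317,187), with the third partly hidden behind the finger at (347,176). By measurement they lie about 73–79 mm past the mouth, flat. The capacitor, heat sink and decoys haven't moved, and the arm is clear, so I'm handing in.

```bash
python3 -c "
from cell import env
print(env.sign_off())"
```

```text
the job is handed in; nothing more can be done
None
```

All three cream transformers were swept into the dustpan, lying flat about 73–79 mm past the mouth's front edge; the capacitor, heat sink, other bystanders and orange look-alikes were left where they were, and the job was handed in at about 23 s (no verdict was returned).

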